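Sweep glass nuggets through the gate in colour order

ROBOT

A 7-joint arm with a two-finger parallel gripper is mounted at the origin on the work surface. World frame = base frame: x ahead of the robot, y to its left, z up, the work surface at z = 0. Lengths are in m, angles in rad, forces in N, time in s.
With the tool pointing down it reaches from about 0.4 to 0.85 m from the base axis. Payload 10.4 kg.
Tool frame: the origin (TCP) lies at the very end of the fingers, on their centre line; the grasp point (between the pads) lies 19 mm behind it; z points along the fingers, y is the direction in which the jaws open and shut (so a half turn about z gives the same grasp; the last joint's range is limited). The gripper opens to 87 mm and grips with 3 to 60 N. Pads are 19 mm wide; open, the fingers measure 117 mm over their backs; the gripper's body (75 mm by 190 mm) begins 51 mm behind the grasp point.
Start: joints at [-1.222, 0.332, -0.065, 1.46, 0.022, 1.35, -0.088], TCP at [0.227, 0.582, 0.223] pointing down, gripper open.
Joint ranges: [-2.6, 2.6], [-0.5, 2.12], [-1.47, 1.34], [0.16, 2.42], [-1.27, 4.41], [0.06, 2.06], [-2.6, 2.6]. Speed limits (rad/s): [2.22, 2.22, 2.79, 2.79, 3.14, 3.14, 3.14].

INTERFACE

Orientations are given as a unit quaternion [x, y, z, w].
In Python, from bench import r, eyes, job gives the robot as it stands. The module is installed in compiled form; this text tells all that it offers.
- The arm moves only by the tool play_rows, never from a script. Its argument "motion" is a list of rows, each a list of 7 numbers: the shift along the tool's x, y, z as a fraction of full scale, then the turn, a rotation vector about the tool's x, y, z as a fraction of full scale, then the opening in per cent of the stroke, from 0 (shut) to 100 (fully open). A call has 1 to 5 rows; each row is the pose to reach, as a shift and turn from the pose commanded when the call began, along the tool's axes at that moment; what a row does not reach only later rows make up. Full scale, the value 1, is 0.2 m for a shift and 90 degrees for a turn. A row lasts 1/8 s, in which the tool goes at most 62.5 mm and 10.7 degrees, less where a joint would pass 70% of its speed; a pose out of reach is approached as far as the arm can. A call with a number of a shift or a turn outside -1 to 1 is refused whole. A call with a gripper value outside its range is refused whole. The fingers move at their own pace and stop on an object; "squeeze" is the grip in N (left out, the last holds). Time passes only in rows, so rows that repeat a pose let the fingers close. It gives the time, the measured TCP pose, the force and the opening at its end, in the units of the state.
- r.read_state(): the state, without advancing time (a new reading comes with each control period).
- eyes.camera(name): name is "side" or "top"; returns a dict with "image" (384x512x3 uint8, red, green, blue), "mtx" (3x3 intrinsics, pixels), "R" (3x3) and "t" (3): a world point X has camera coordinates R X + t. Camera axes: x right, y down, z forward; pixel columns grow to the right and rows downward; lengths in m; the calibration is good to about 2 mm. A picture is of the moment at which its call begins. There is no depth.
- job.close_job(): hands the job in, once; it reports no verdict.
Trained networks look in a picture, given as the dict that the camera call returned (one of the last four; its "shot" number tells which), for a name from the list of things; names that differ only in an ending like _2 or _b are one class to them, and where a whole thing is asked for, a point or a joint stands for the part that bears it (a point fixed in the world has none). Each returns a list of dicts, best first, with "p" (0 to 1); they miss things now and then, are a little off and sometimes report something else, mostly with a low value. They report only what shows in the picture. A call takes as long as a camera call. They do not tell look-alikes from the thing itself.
- eyes.regions_of(picture, label): "region" (384x512 bool, what is visible of it) and "xy" ([column, row] in pixels, amid what is visible of it).
- eyes.landmark_of(picture, label): "xy" ([column, row] in pixels: a listed point, or the origin of a listed thing).
The state is a dict: "time": time; "joint_positions": joint angles; "joint_vel": joint speeds; "joint_torque": joint torques, N m; "ee_pos": TCP position; "eef_rot": TCP orientation; "ft_force": force on the tool from outside, world axes, zero at the start; "torque": the same for the moment, N m; "width": finger opening in m.
Only numpy, scipy, OpenCV 4.12 (cv2) and the standard library are available. Lean on these libraries where they do the work, as an engineer would, in place of code of your own. Each camera call takes 0.05 s, during which the arm holds its last target. There are 200 camera calls.

TASK

Sweep the three glass nuggets across the white deck of the sorting tray, one at a time, through the gap in its fence so that each drops into the slot behind: first the green, then the amber, then the blue. Only push them along the deck with the fingertips, do not pick them up, and leave the copper foil roll, the little jar and everything else on the bench where they are.

Things in the scene. Friction and masses are not known exactly. Their poses are not given: they have to be found in the camera images.
- tray: fixed wooden sorting tray, may stand turned. Origin on its underside (z = 0) below the gate's middle; x points away from the robot through the gate into the slot, y left along the fence, z up. White flat deck, top 60 mm above the bench, x -165 to 6 mm, y -125 to 125 mm between side rims 18 mm high, 6 mm thick; no rim on the edge nearest the robot
- gate (a point): middle of the gate (the gap in the fence), at deck height on the fence's robot-side face; axes as the tray. The fence crosses the deck's far end, 6 mm thick (x 0 to 6), 18 mm high. The gap is 42 mm wide with rounded cheeks. The deck ends at x = 6 mm: a nugget topples into the slot once its centre is more than 6 mm past this point
- slot_floor (a point): centre of the slot's black floor, 6 mm above the bench and 54 mm below the deck; axes as the tray. The slot is an open pit right behind the fence: tray x 6 to 52 mm, y -40 to 40 mm; its far wall rises to 78 mm above the bench
- green (a point): centre of the green glass nugget (6 mm above its underside, z = 0.066 on the deck): a loose low-domed disc, 32 mm across, 12 mm high, upright side 1.5 to 8.5 mm above its flat underside, 18 to 31 g; it slides on the deck. Starts 80 to 130 mm short of the gate; the three swap places: one near the middle line, one about 60 mm to each side
- amber (a point): centre of the amber glass nugget (6 mm above its underside, z = 0.066 on the deck): a loose low-domed disc, 32 mm across, 12 mm high, upright side 1.5 to 8.5 mm above its flat underside, 18 to 31 g; it slides on the deck. Starts 80 to 130 mm short of the gate; the three swap places: one near the middle line, one about 60 mm to each side
- blue (a point): centre of the blue glass nugget (6 mm above its underside, z = 0.066 on the deck): a loose low-domed disc, 32 mm across, 12 mm high, upright side 1.5 to 8.5 mm above its flat underside, 18 to 31 g; it slides on the deck. Starts 80 to 130 mm short of the gate; the three swap places: one near the middle line, one about 60 mm to each side
- foil_roll: small lying roll of copper foil tape, 42 mm across, 10 mm high, loose on the deck in its far left corner (about 34 mm short of the fence, 95 mm left of the gate seen from the robot); bystander; origin: centre of its underside
- flux_jar: little jar with a black cap, 34 mm across, 38 mm high, standing loose on the deck in its far right corner (about 34 mm short of the fence, 95 mm right of the gate); bystander; origin: centre of its underside
- carafe_a: clear glass carafe, 86 mm across, 255 mm high, on the bench left of the tray; bystander; origin: centre of its underside
- carafe_b: second clear carafe of the same size, with a green glass patch; bystander; origin: centre of its underside
- marker: blue and black marker pen, 130 mm long, 14 mm thick, lying right of the tray; bystander; origin under its middle, x along the pen
- tape_dispenser: grey desk tape dispenser, 60 by 190 mm, 108 mm high, right of the tray; bystander; origin: centre of its underside, y along it
- scissors: scissors with red finger loops, about 170 mm long, 9 mm high, lying left of the tray; bystander; origin under the pivot, x towards the points
Mind the look-alikes: they are no part of the job. Leave any yellow look-alike of the part that bears green alone.

How it is judged:
On the way, in this order (a step that is already met when the one before it is completed fails the run):
1. the green nugget is in the slot, the amber and the blue still on the deck (x of green in the frame of tray between 0.006 and 0.052 m and y of green in the frame of tray between -0.04 and 0.04 m and z of green in the frame of tray below 0.052 m and x of each of amber, blue in the frame of tray below 0.002 m and z of each of amber, blue in the frame of tray above 0.06 m), for 0.2 s.
2. the amber nugget is in the slot too, the blue still on the deck (x of green in the frame of tray between 0.006 and 0.052 m and y of green in the frame of tray between -0.04 and 0.04 m and z of each of green, amber in the frame of tray below 0.052 m and x of amber in the frame of tray between 0.006 and 0.052 m and y of amber in the frame of tray between -0.04 and 0.04 m and x of blue in the frame of tray below 0.002 m and z of blue in the frame of tray above 0.06 m), for 0.2 s.
3. the blue nugget is in the slot as well (x of green in the frame of tray between 0.006 and 0.052 m and y of green in the frame of tray between -0.04 and 0.04 m and z of each of green, amber, blue in the frame of tray below 0.052 m and x of amber in the frame of tray between 0.006 and 0.052 m and y of amber in the frame of tray between -0.04 and 0.04 m and x of blue in the frame of tray between 0.006 and 0.052 m and y of blue in the frame of tray between -0.04 and 0.04 m), for 0.2 s.
At the end, for the whole second after the job is handed in: All three nuggets lie in the slot: centres within its outline and at least 8 mm below the deck's top (all of step 3); the robot touches nothing.
It fails at once if a nugget is lifted off the deck (centre more than 14 mm above where it lies on the deck) (height (world z) of any of green, amber, blue above 0.08 m).
It fails at once if the foil roll or the jar on the deck is moved more than 15 mm (distance of any of foil_roll, flux_jar from where it was at the start of the episode above 0.015 m).
It fails at once if a carafe, the marker, the tape dispenser or the scissors is moved more than 15 mm (distance of any of carafe_a, carafe_b, marker, tape_dispenser, scissors from where it was at the start of the episode above 0.015 m).
It also fails if it takes over 72 s, if anything falls off the work surface, if the arm or the gripper's body presses on something with over 40 N, if the wrist force passes 120 N, or if a joint passes its speed limit or range.

## Working session

There is one attempt and no reset: what is moved stays moved. The work goes in short steps, Python scripts to look and compute and a tool call to move; the robot and the scene stay as the last step left them, time stands still between calls to the robot, and variables do not carry over. Pictures are saved under pics/ and viewed, about 8 in all and at most 12, crops included, and the job is handed in when it is done.

Besides the shell and the picture viewer there is one more tool, called after ">>>" as a command line: name --pt "numbers of a row" for each row, then --argument value for the rest. play_rows: Moves the arm, as the interface text tells. Shift numbers are shares of 0.2 m and turn numbers shares of 90 degrees, none past 1 either way. Its arguments: {"type":"object","properties":{"motion":{"type":"array","items":{"type":"array","items":{"type":"number"}}},"squeeze":{"type":"number"}},"required":["motion"]}

```bash
mkdir -p pics; cat > h.py <<'E'
import numpy as np, cv2
from bench import r, eyes, job
def ray(p,uv,z):
    d=p["R"].T@np.linalg.inv(p["mtx"])@np.array([*uv,1.]); c=-p["R"].T@p["t"]
    return c+d*(z-c[2])/d[2]
def proj(p,X):
    q=p["mtx"]@(p["R"]@np.array(X)+p["t"]); return q[:2]/q[2]
E
python3 - <<'E'
from h import *
s=r.read_state(); print({k:np.round(v,3) for k,v in s.items()})
ims=[]
for n in("top","side"):
    p=eyes.camera(n); ims.append(p["image"])
    print(n,"cam",np.round(-p["R"].T@p["t"],3))
    for l,z in [("green",.066),("amber",.066),("blue",.066),("gate",.06),("slot_floor",.006),("tray",0),("foil_roll",.06),("flux_jar",.06),("carafe_a",0),("marker",0),("tape_dispenser",0),("scissors",0)]:
        print(l,[(round(d["p"],2),np.round(d["xy"]).tolist(),np.round(ray(p,d["xy"],z)[:2],4).tolist()) for d in eyes.landmark_of(p,l)[:4]])
    cv2.imwrite(f"pics/{n}0.png",cv2.resize(p["image"][...,::-1],(800,600)))
E
```

```text
{'time': np.float64(0.0), 'joint_positions': array([-1.222,  0.333, -0.065,  1.461,  0.022,  1.35 , -0.088]), 'joint_vel': array([ 0.   ,  0.   ,  0.   ,  0.001,  0.001,  0.   , -0.001]), 'joint_torque': array([ 1.0000e-03, -6.2324e+01,  2.5000e-02, -3.8991e+01, -6.1000e-02,
        4.0000e-02,  0.0000e+00]), 'ee_pos': array([0.227, 0.582, 0.222]), 'eef_rot': array([ 0.185,  0.983, -0.001, -0.   ]), 'ft_force': array([ 0.388,  0.231, -0.144]), 'torque': array([-0.03 ,  0.014, -0.033]), 'width': np.float64(0.087)}
top cam [0.302 0.026 1.565]
green [(0.75, [259.0, 176.0], [0.5768, 0.0613]), (0.54, [308.0, 188.0], [0.5318, -0.0977]), (0.44, [339.0, 206.0], [0.4731, -0.1959])]
amber [(0.5, [286.0, 198.0], [0.5017, -0.0254])]
blue [(0.63, [270.0, 191.0], [0.5267, 0.0266])]
gate [(0.92, [287.0, 162.0], [0.6234, -0.0305]), (0.64, [314.0, 171.0], [0.589, -0.1218])]
slot_floor [(0.3, [257.0, 176.0], [0.5887, 0.0696])]
tray [(0.64, [166.0, 148.0], [0.6937, 0.3879]), (0.61, [282.0, 167.0], [0.6179, -0.0158])]
foil_roll [(0.54, [259.0, 178.0], [0.5722, 0.0612])]
flux_jar [(0.55, [133.0, 232.0], 
[... 516 characters left out ...]
-0.2757]), (0.43, [277.0, 225.0], [0.544, -0.0993])]
amber [(0.5, [253.0, 214.0], [0.5029, -0.0383])]
blue [(0.63, [252.0, 199.0], [0.5231, 0.0321])]
gate [(0.82, [296.0, 204.0], [0.6304, -0.0214])]
slot_floor [(0.9, [304.0, 220.0], [0.6539, -0.0303])]
tray [(0.97, [294.0, 223.0], [0.6248, -0.0261])]
foil_roll [(0.49, [271.0, 190.0], [0.5915, 0.0639])]
flux_jar [(0.77, [302.0, 226.0], [0.605, -0.116])]
carafe_a [(0.81, [212.0, 155.0], [0.51, 0.4503]), (0.79, [180.0, 156.0], [0.3991, 0.4773])]
marker [(0.93, [264.0, 341.0], [0.4148, -0.3593]), (0.58, [281.0, 225.0], [0.5882, -0.0237])]
tape_dispenser [(0.92, [358.0, 348.0], [0.58, -0.4344])]
scissors [(0.72, [269.0, 155.0], [0.7053, 0.3822])]
```

```bash
python3 - <<'E'
from h import *
p=eyes.camera("top"); c=p["image"][135:240,215:355]; a=cv2.resize(c,(800,600),interpolation=cv2.INTER_CUBIC)
cv2.imwrite("pics/c1.png",a[...,::-1])
p=eyes.camera("side"); c=p["image"][150:300,220:420]; a=cv2.resize(c,(800,600),interpolation=cv2.INTER_CUBIC)
cv2.imwrite("pics/c2.png",a[...,::-1])
E
```

```text
(no output)
```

View pics/c1.png

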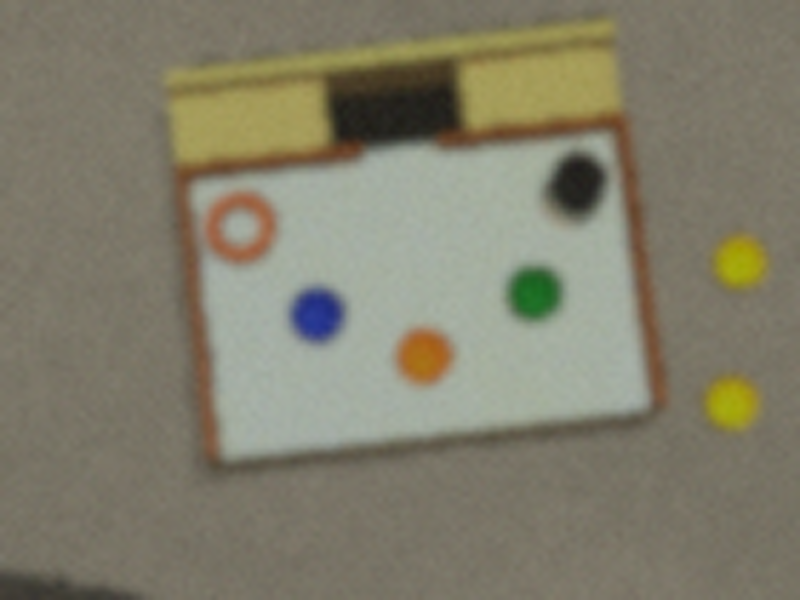

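View pics/c2.png

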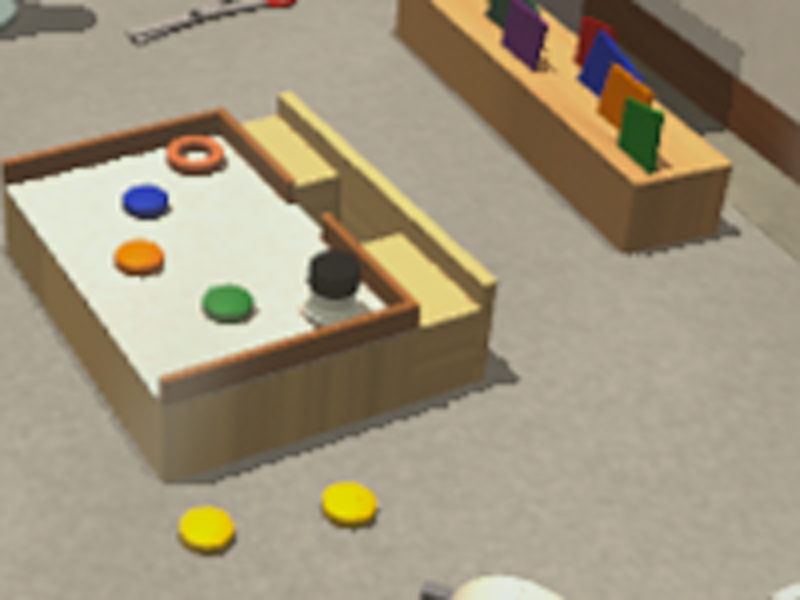

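View pics/side0.png

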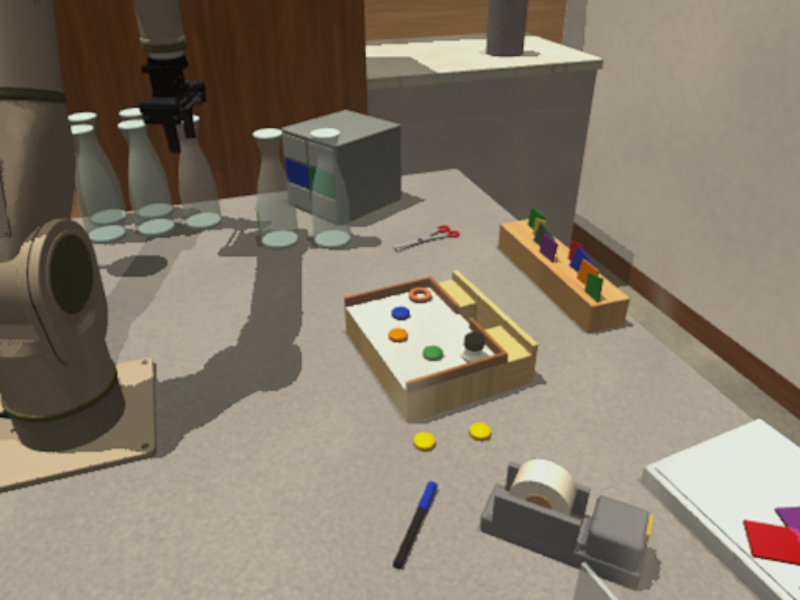

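The side view (800x600) shows the blue nugget at (400,313), amber at (398,335) and green at (432,352), all on the deck. The foil ring is at (420,295) and the jar at (474,345). 

Things that could be taken for the green nugget, in top-camera pixels:
- (308,186): the green disc on the deck's right side. I choose this one.
- (344,181) and (343,206): yellow discs on the bench.
- The green cards in the rack.

The close crop confirms the choice. Next I'll measure positions.

```bash
cat >> h.py <<'E'
H={"green":(50,75),"amber":(8,18),"blue":(108,130)}
def spots(p,c,box):
    hsv=cv2.cvtColor(p["image"],cv2.COLOR_RGB2HSV); a,b=H[c]
    m=cv2.inRange(hsv,(a,110,60),(b,255,255)); k=np.zeros_like(m); x0,y0,x1,y1=box; k[y0:y1,x0:x1]=m[y0:y1,x0:x1]
    n,_,st,ce=cv2.connectedComponentsWithStats(k)
    return [(int(st[i,4]),np.round(ce[i],1).tolist(),np.round(ray(p,ce[i],.067)[:2],4).tolist()) for i in range(1,n) if st[i,4]>12]
BOX={"top":(240,155,335,225),"side":(215,170,330,250)}
E
python3 - <<'E'
from h import *
for n in("top","side"):
    p=eyes.camera(n)
    for c in H: print(n,c,spots(p,c,BOX[n]))
    if n=="top": P=p
hsv=cv2.cvtColor(P["image"],cv2.COLOR_RGB2HSV); m=cv2.inRange(hsv,(0,0,165),(180,60,255)); k=np.zeros_like(m); k[150:225,240:335]=m[150:225,240:335]
n,l,st,ce=cv2.connectedComponentsWithStats(k); i=1+np.argmax(st[1:,4]); 
pts=np.argwhere(l==i)[:,::-1].astype(float); print(st[i])
W=np.array([ray(P,q,.06)[:2] for q in pts],np.float32)*1000
(c,s,a)=cv2.minAreaRect(W); print(c,s,a); print(cv2.boxPoints((c,s,a)))
cv2.imwrite("pics/m.png",(l==i)*255)
E
```

```text
top green [(45, [308.0, 186.0], [0.5393, -0.0982])]
top amber [(136, [317.7, 169.7], [0.5932, -0.1319]), (64, [261.5, 162.8], [0.6205, 0.0532]), (50, [256.7, 174.0], [0.5829, 0.0699]), (17, [247.5, 177.9], [0.5703, 0.1003]), (15, [249.6, 197.0], [0.5066, 0.0943]), (62, [288.8, 196.8], [0.5047, -0.0344])]
top blue [(49, [270.1, 189.7], [0.5294, 0.0266])]
side green [(63, [276.8, 224.9], [0.5434, -0.1008])]
side amber [(466, [258.2, 187.5], [0.5584, 0.0794]), (26, [300.1, 186.6], [0.6719, 0.0445]), (61, [227.8, 213.5], [0.4431, -0.014]), (462, [303.9, 228.0], [0.6008, -0.1345]), (20, [325.8, 210.6], [0.6853, -0.0861]), (84, [254.5, 214.0], [0.5068, -0.0387]), (13, [234.2, 225.8], [0.4436, -0.0694]), (26, [240.6, 230.4], [0.453, -0.0921]), (14, [320.4, 237.2], [0.6223, -0.18]), (57, [320.8, 245.6], [0.6093, -0.208]), (21, [308.0, 245.8], [0.5816, -0.1986])]
side blue [(61, [255.9, 199.7], [0.5318, 0.0229])]
[ 252  161   75   53 2671]
(544.26513671875, -32.25853729248047) (162.281982421875, 238.9706268310547) 5.594383716583252
[[ 451.86255    78.747604]
 [ 475.1587   -159.08481 ]
 [ 636.6677   -143.26468 ]
 [ 613.3716     94.56773 ]][ WARN:0@1.100] global loadsave.cpp:1063 imwrite_ Unsupported depth image for selected encoder is fallbacked to CV_8U.
```

```bash
cat >> h.py <<'E'
from scipy.spatial.transform import Rotation as Ro
G=np.array([.626,-.0245]); YAW=np.radians(5.6); C,S=np.cos(YAW),np.sin(YAW)
def w(x,y): return G+np.array([C*x-S*y,S*x+C*y])/1000
def tr(X): d=(np.array(X[:2])-G)*1000; return np.round([C*d[0]+S*d[1],-S*d[0]+C*d[1]],1)
def Rh(h): h=np.radians(h); c,s=np.cos(h),np.sin(h); return Ro.from_matrix([[c,s,0],[s,-c,0],[0,0,-1]])
def tcp(x,y,z,h,back=0):   # tray mm, tray heading deg -> pose, TCP 'back' mm behind the point
    a=np.radians(h); q=w(x-back*np.cos(a),y-back*np.sin(a)); return (np.array([*q,z]),Rh(h+np.degrees(YAW)))
def plan(calls,g,start=None):
    if start is None: s=r.read_state(); start=(s["ee_pos"],Ro.from_quat(s["eef_rot"]))
    p,R=np.array(start[0]),start[1]
    for rows in calls:
        out=[]
        for (q,Q) in rows:
            out.append([*np.round(R.inv().apply(q-p)/.2,3).tolist(),*np.round((R.inv()*Q).as_rotvec()/(np.pi/2),3).tolist(),g])
        print(out); o=np.array(out[-1]); p=p+R.apply(o[:3]*.2); R=R*Ro.from_rotvec(o[3:6]*np.pi/2)
    return p,R
E
python3 - <<'E'
from h import *
s=r.read_state(); p=s["ee_pos"]; h0=158.6
up=p+[0,0,.17]
e,E=tcp(-92,-66,.16,42,36)
he=42+5.6
A=np.array([*p[:2],.393]); B=np.array([e[0],e[1],.36])
calls=[[(up,Rh(h0))]*4]
for i in range(1,5):
    f=i/4; calls.append([(A+(B-A)*f,Rh(h0+(he-h0)*f))]*5)
calls.append([(e,E)]*5)
print(tr(e)); plan(calls,23)
E
```

```text
[-118.8  -90.1]
[[-0.0, 0.0, -0.85, 0.0, 0.0, 0.001, 23], [-0.0, 0.0, -0.85, 0.0, 0.0, 0.001, 23], [-0.0, 0.0, -0.85, 0.0, 0.0, 0.001, 23], [-0.0, 0.0, -0.85, 0.0, 0.0, 0.001, 23]]
[[-0.66, -0.692, 0.039, 0.0, 0.0, 0.308, 23], [-0.66, -0.692, 0.039, 0.0, 0.0, 0.308, 23], [-0.66, -0.692, 0.039, 0.0, 0.0, 0.308, 23], [-0.66, -0.692, 0.039, 0.0, 0.0, 0.308, 23], [-0.66, -0.692, 0.039, 0.0, 0.0, 0.308, 23]]
[[-0.906, -0.306, 0.041, 0.0, -0.0, 0.309, 23], [-0.906, -0.306, 0.041, 0.0, -0.0, 0.309, 23], [-0.906, -0.306, 0.041, 0.0, -0.0, 0.309, 23], [-0.906, -0.306, 0.041, 0.0, -0.0, 0.309, 23], [-0.906, -0.306, 0.041, 0.0, -0.0, 0.309, 23]]
[[-0.944, 0.153, 0.042, 0.0, -0.0, 0.308, 23], [-0.944, 0.153, 0.042, 0.0, -0.0, 0.308, 23], [-0.944, 0.153, 0.042, 0.0, -0.0, 0.308, 23], [-0.944, 0.153, 0.042, 0.0, -0.0, 0.308, 23], [-0.944, 0.153, 0.042, 0.0, -0.0, 0.308, 23]]
[[-0.765, 0.573, 0.041, 0.0, -0.0, 0.308, 23], [-0.765, 0.573, 0.041, 0.0, -0.0, 0.308, 23], [-0.765, 0.573, 0.041, 0.0, -0.0, 0.308, 23], [-0.765, 0.573, 0.041, 0.0, -0.0, 0.308, 23], [-0.765, 0.573, 0.041, 0.0, -0.0, 0.308, 23]]
[[0.0, 0.0, 1.0, 0.0, -0.0, 0.0, 23], [0.0, 0.0, 1.0, 0.0, -0.0, 0.0, 23], [0.0, 0.0, 1.0, 0.0, -0.0, 0.0, 23], [0.0, 0.0, 1.0, 0.0, -0.0, 0.0, 23], [0.0, 0.0, 1.0, 0.0, -0.0, 0.0, 23]]
```

>>> play_rows --pt "0 0 -0.4 0 0 0 100" --pt "0 0 -0.85 0 0 0 100" --pt "0 0 -0.85 0 0 0 100" --pt "0 0 -0.85 0 0 0 100"

```text
time: 2.0
ee_pos: [0.2273, 0.5833, 0.3969]
eef_rot: [0.185, 0.983, 0.003, 0.0]
ft_force: [0.2, -0.3, -0.5]
width: 0.0868
```

>>> play_rows --pt "-0.66 -0.692 0.039 0 0 0.308 23" --pt "-0.66 -0.692 0.039 0 0 0.308 23" --pt "-0.66 -0.692 0.039 0 0 0.308 23" --pt "-0.66 -0.692 0.039 0 0 0.308 23" --pt "-0.66 -0.692 0.039 0 0 0.308 23"

```text
time: 2.62
ee_pos: [0.2995, 0.4054, 0.3844]
eef_rot: [0.415, 0.91, -0.0, -0.0]
ft_force: [0.0, 0.7, 0.4]
width: 0.0448
```

>>> play_rows --pt "-0.906 -0.306 0.041 0 0 0.309 23" --pt "-0.906 -0.306 0.041 0 0 0.309 23" --pt "-0.906 -0.306 0.041 0 0 0.309 23" --pt "-0.906 -0.306 0.041 0 0 0.309 23" --pt "-0.906 -0.306 0.041 0 0 0.309 23"

```text
time: 3.25
ee_pos: [0.3719, 0.23, 0.3762]
eef_rot: [0.62, 0.784, -0.0, -0.0]
ft_force: [0.2, 0.5, -0.2]
width: 0.0199
```

>>> play_rows --pt "-0.944 0.153 0.042 0 0 0.308 23" --pt "-0.944 0.153 0.042 0 0 0.308 23" --pt "-0.944 0.153 0.042 0 0 0.308 23" --pt "-0.944 0.153 0.042 0 0 0.308 23" --pt "-0.944 0.153 0.042 0 0 0.308 23"

```text
time: 3.88
ee_pos: [0.4452, 0.0538, 0.3679]
eef_rot: [0.79, 0.613, -0.0, -0.0]
ft_force: [-0.4, 0.9, 0.1]
width: 0.02
```

>>> play_rows --pt "-0.765 0.573 0.041 0 0 0.308 23" --pt "-0.765 0.573 0.041 0 0 0.308 23" --pt "-0.765 0.573 0.041 0 0 0.308 23" --pt "-0.765 0.573 0.041 0 0 0.308 23" --pt "-0.765 0.573 0.041 0 0 0.308 23"

```text
time: 4.5
ee_pos: [0.5183, -0.1227, 0.3594]
eef_rot: [0.914, 0.406, -0.001, -0.0]
ft_force: [-0.4, 0.2, 0.0]
width: 0.0204
```

```bash
python3 - <<'E'
from h import *
plan([[tcp(-92,-66,.16,42,36)]*4,[tcp(-92,-66,.1,42,36)]*4],23)
E
```

```text
[[-0.016, 0.005, 0.997, -0.001, 0.0, 0.004, 23], [-0.016, 0.005, 0.997, -0.001, 0.0, 0.004, 23], [-0.016, 0.005, 0.997, -0.001, 0.0, 0.004, 23], [-0.016, 0.005, 0.997, -0.001, 0.0, 0.004, 23]]
[[0.0, -0.0, 0.3, 0.0, 0.0, 0.0, 23], [0.0, -0.0, 0.3, 0.0, 0.0, 0.0, 23], [0.0, -0.0, 0.3, 0.0, 0.0, 0.0, 23], [0.0, -0.0, 0.3, 0.0, 0.0, 0.0, 23]]
```

>>> play_rows --pt "-0.016 0.005 0.997 0 0 0.004 23" --pt "-0.016 0.005 0.997 0 0 0.004 23" --pt "-0.016 0.005 0.997 0 0 0.004 23" --pt "-0.016 0.005 0.997 0 0 0.004 23"

```text
time: 5.0
ee_pos: [0.5144, -0.1251, 0.1576]
eef_rot: [0.915, 0.404, -0.002, -0.002]
ft_force: [-0.0, -0.5, 0.9]
width: 0.0201
```

>>> play_rows --pt "0 0 0.15 0 0 0 23" --pt "0 0 0.3 0 0 0 23" --pt "0 0 0.3 0 0 0 23"

```text
time: 5.38
ee_pos: [0.5165, -0.1266, 0.1009]
eef_rot: [0.915, 0.403, -0.0, -0.001]
ft_force: [-0.1, 0.4, 0.4]
width: 0.0201
```

```bash
python3 - <<'E'
from h import *
s=r.read_state();print(s["ee_pos"],tr(s["ee_pos"]))
p=eyes.camera("side"); u,v=[int(t) for t in proj(p,s["ee_pos"])]; print(u,v)
c=p["image"][150:270,200:360]; cv2.imwrite("pics/s1.png",cv2.resize(c,(800,600),interpolation=cv2.INTER_CUBIC)[...,::-1])
d=lambda a:tcp(*a)
z=.063
plan([[tcp(-92,-66,.08,42,36),tcp(-92,-66,z,42,36),tcp(-92,-66,z,42,36)]],23)
E
```

```text
[ 0.51651558 -0.12662688  0.10092324] [-118.9  -91. ]
270 221
[[0.003, -0.007, 0.11, 0.0, -0.0, -0.001, 23], [0.003, -0.007, 0.195, 0.0, -0.0, -0.001, 23], [0.003, -0.007, 0.195, 0.0, -0.0, -0.001, 23]]
```

View pics/s1.png

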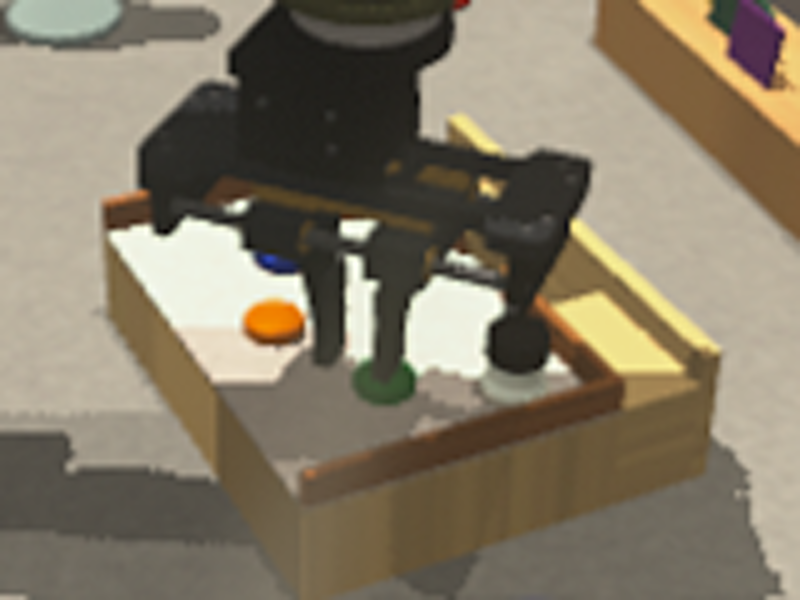

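The crop shows the fingertips at about (325,355) and (388,375), just behind green at (385,380). The gripper body's right end, at (515,310), appears near the jar cap. I'll check whether that overlap is only perspective.

```bash
python3 - <<'E'
from h import *
p=eyes.camera("side"); s=r.read_state(); R=Ro.from_quat(s["eef_rot"])
for b in (.04,.05,.06,.07,.09):
    q=s["ee_pos"]+R.apply([0.0,.09,-b]); u=(proj(p,q)-[200,150])*5; print(b,np.round(u),np.round(q,3))
    q=s["ee_pos"]+R.apply([0.0,-.09,-b]); print((proj(p,q)-[200,150])*5)
E
```

```text
0.04 [546. 331.] [ 0.584 -0.188  0.143]
[179.3341396  244.56429844]
0.05 [547. 313.] [ 0.584 -0.188  0.153]
[178.61094622 226.76172546]
0.06 [549. 294.] [ 0.584 -0.188  0.163]
[177.87955484 208.75734559]
0.07 [550. 275.] [ 0.584 -0.188  0.173]
[177.13982528 190.54770779]
0.09 [553. 236.] [ 0.584 -0.188  0.193]
[175.63477466 153.4984563 ]
```

The body's lowest lip is about 50 mm above the TCP, so it will sit at z≈0.113 and clear the jar top at 0.098. I'll go ahead and plan the push.

```bash
python3 - <<'E'
from h import *
z=.063; D=22
P=lambda x,y,h,b=D: tcp(x,y,z,h,b)
c=[[tcp(-92,-66,.08,42,36),P(-92,-66,42,36),P(-92,-66,42,36)],
[P(-92,-66,42,30),P(-92,-66,42,22),P(-85,-58.5,43),P(-78,-51,44),P(-71,-43,45)],
[P(-64,-35,46),P(-57,-27,46),P(-50,-19,44),P(-44,-12,40),P(-44,-12,40)]]
plan(c,23)
E
```

```text
[[0.003, -0.01, 0.113, 0.001, -0.001, -0.002, 23], [0.003, -0.01, 0.198, 0.001, -0.001, -0.002, 23], [0.003, -0.01, 0.198, 0.001, -0.001, -0.002, 23]]
[[0.03, -0.0, 0.0, -0.0, -0.0, 0.0, 23], [0.07, -0.0, 0.0, -0.0, -0.0, 0.0, 23], [0.121, -0.003, 0.0, -0.0, -0.0, -0.011, 23], [0.172, -0.005, 0.0, -0.0, -0.0, -0.022, 23], [0.225, -0.01, 0.0, -0.0, -0.0, -0.033, 23]]
[[0.053, -0.001, 0.0, -0.0, -0.0, -0.011, 23], [0.106, -0.005, 0.0, -0.0, -0.0, -0.011, 23], [0.159, -0.012, 0.0, -0.0, -0.0, 0.011, 23], [0.205, -0.023, 0.0, -0.0, -0.0, 0.056, 23], [0.205, -0.023, 0.0, -0.0, -0.0, 0.056, 23]]
```

>>> play_rows --pt "0.003 -0.01 0.113 0 0 -0.002 23" --pt "0.003 -0.01 0.198 0 0 -0.002 23" --pt "0.003 -0.01 0.198 0 0 -0.002 23"

```text
time: 5.85
ee_pos: [0.5158, -0.1263, 0.0613]
eef_rot: [0.915, 0.403, 0.0, 0.0]
ft_force: [-0.8, -0.1, 1.3]
width: 0.0199
```

>>> play_rows --pt "0.03 0 0 0 0 0 23" --pt "0.07 0 0 0 0 0 23" --pt "0.121 -0.003 0 0 0 -0.011 23" --pt "0.172 -0.005 0 0 0 -0.022 23" --pt "0.225 -0.01 0 0 0 -0.033 23"

```text
time: 6.48
ee_pos: [0.5446, -0.0913, 0.0609]
eef_rot: [0.904, 0.427, -0.0, -0.0]
ft_force: [0.4, -0.6, 1.3]
width: 0.02
```

>>> play_rows --pt "0.053 -0.001 0 0 0 -0.011 23" --pt "0.106 -0.005 0 0 0 -0.011 23" --pt "0.159 -0.012 0 0 0 0.011 23" --pt "0.205 -0.023 0 0 0 0.056 23" --pt "0.205 -0.023 0 0 0 0.056 23"

```text
time: 7.1
ee_pos: [0.567, -0.0563, 0.0608]
eef_rot: [0.922, 0.387, -0.0, -0.0]
ft_force: [0.0, 0.1, -0.0]
width: 0.0198
```

```bash
python3 - <<'E'
from h import *
s=r.read_state();print(s["ee_pos"],tr(s["ee_pos"]),s["ft_force"])
for n in("side","top"):
    p=eyes.camera(n)
    for c in H: 
        if c!="amber": print(n,c,[(a[0],tr(a[2])) for a in spots(p,c,BOX[n])])
    if n=="side": c=p["image"][150:270,200:360]; cv2.imwrite("pics/s2.png",cv2.resize(c,(800,600),interpolation=cv2.INTER_CUBIC)[...,::-1])
E
```

```text
[ 0.56695529 -0.05633137  0.06078319] [-61.9 -25.9] [ 0.04350278  0.08634649 -0.03979815]
side green []
side blue [(65, array([-89.5,  54.7]))]
top green []
top blue [(21, array([-94.6,  63.9]))]
```

View pics/s2.png

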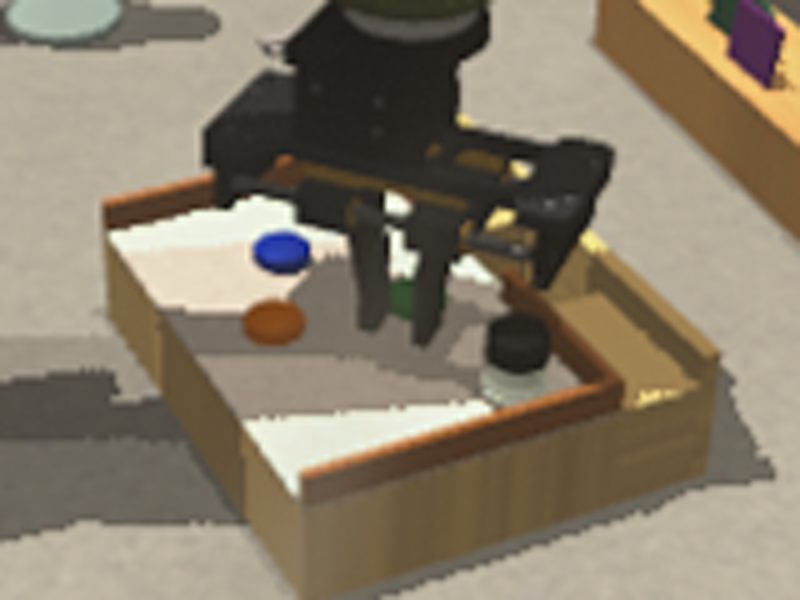

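Green at (415,300) sits between the two fingertips, and amber and blue haven't moved. Next I'll curve green to the midline and push it through the gate.

```bash
python3 - <<'E'
from h import *
z=.0635; D=22
P=lambda x,y,h,b=D: tcp(x,y,z,h,b)
c=[[P(-40,-8,34),P(-36,-5,28),P(-32,-3,21),P(-28,-1.5,14),P(-24,-.5,7)],
[P(-20,0,2),P(-14,0,0),P(-6,0,0),P(9,0,0),P(9,0,0)]]
plan(c,23)
E
```

```text
[[0.038, -0.012, -0.013, 0.0, 0.0, 0.066, 23], [0.064, -0.022, -0.013, 0.0, 0.0, 0.133, 23], [0.09, -0.03, -0.013, 0.0, 0.0, 0.211, 23], [0.115, -0.036, -0.013, 0.0, 0.0, 0.289, 23], [0.14, -0.038, -0.013, 0.0, 0.0, 0.366, 23]]
[[0.021, -0.01, -0.0, 0.0, 0.0, 0.056, 23], [0.051, -0.01, -0.0, 0.0, 0.0, 0.078, 23], [0.09, -0.005, -0.0, 0.0, 0.0, 0.078, 23], [0.165, 0.004, -0.0, 0.0, 0.0, 0.078, 23], [0.165, 0.004, -0.0, 0.0, 0.0, 0.078, 23]]
```

>>> play_rows --pt "0.038 -0.012 -0.013 0 0 0.066 23" --pt "0.064 -0.022 -0.013 0 0 0.133 23" --pt "0.09 -0.03 -0.013 0 0 0.211 23" --pt "0.115 -0.036 -0.013 0 0 0.289 23" --pt "0.14 -0.038 -0.013 0 0 0.366 23"

```text
time: 7.82
ee_pos: [0.5806, -0.0325, 0.0635]
eef_rot: [0.994, 0.107, -0.0, -0.0]
ft_force: [0.6, 0.3, 0.6]
width: 0.02
```

>>> play_rows --pt "0.021 -0.01 0 0 0 0.056 23" --pt "0.051 -0.01 0 0 0 0.078 23" --pt "0.09 -0.005 0 0 0 0.078 23" --pt "0.165 0.004 0 0 0 0.078 23" --pt "0.165 0.004 0 0 0 0.078 23"

```text
time: 8.45
ee_pos: [0.614, -0.0258, 0.0634]
eef_rot: [0.999, 0.049, 0.0, 0.0]
ft_force: [-0.1, 0.1, -0.7]
width: 0.02
```

```bash
python3 - <<'E'
from h import *
s=r.read_state();print(s["ee_pos"],tr(s["ee_pos"]),s["ft_force"])
plan([[tcp(-13,0,.0635,0,27),tcp(-40,0,.0635,0,25),tcp(-40,0,.17,0,25),tcp(-40,0,.17,0,25)],[tcp(-121,0,.17,0,60)]*4],23)
E
```

```text
[ 0.61396546 -0.02583657  0.06339862] [-12.1  -0.2] [-0.06353739  0.07301581 -0.68333382]
[[-0.139, -0.001, -0.001, 0.0, -0.0, 0.0, 23], [-0.264, -0.001, -0.001, 0.0, -0.0, 0.0, 23], [-0.264, -0.001, -0.533, 0.0, -0.0, 0.0, 23], [-0.264, -0.001, -0.533, 0.0, -0.0, 0.0, 23]]
[[-0.58, 0.0, -0.0, 0.0, -0.0, 0.0, 23], [-0.58, 0.0, -0.0, 0.0, -0.0, 0.0, 23], [-0.58, 0.0, -0.0, 0.0, -0.0, 0.0, 23], [-0.58, 0.0, -0.0, 0.0, -0.0, 0.0, 23]]
```

>>> play_rows --pt "-0.139 0 0 0 0 0 23" --pt "-0.264 0 0 0 0 0 23" --pt "-0.264 0 -0.533 0 0 0 23" --pt "-0.264 0 -0.533 0 0 0 23"

```text
time: 8.95
ee_pos: [0.5602, -0.0314, 0.172]
eef_rot: [0.999, 0.048, 0.0, -0.0]
ft_force: [1.1, 0.8, -0.4]
width: 0.02
```

>>> play_rows --pt "-0.58 0 0 0 0 0 23" --pt "-0.58 0 0 0 0 0 23" --pt "-0.58 0 0 0 0 0 23" --pt "-0.58 0 0 0 0 0 23"

```text
time: 9.45
ee_pos: [0.4454, -0.0416, 0.1704]
eef_rot: [0.999, 0.049, 0.001, -0.001]
ft_force: [0.4, -0.9, -0.1]
width: 0.0203
```

```bash
python3 - <<'E'
from h import *
s=r.read_state();print(s["ee_pos"],tr(s["ee_pos"]),s["ft_force"])
a=[]
for n,(x,y) in(("side",(200,150)),("top",(240,145))):
    p=eyes.camera(n)
    for c in H: print(n,c,[(q[0],tr(q[2]),q[1]) for q in spots(p,c,BOX[n]) if abs(tr(q[2])[1])<75])
    a.append(cv2.resize(p["image"][y:y+100,x:x+110],(400,364),interpolation=cv2.INTER_CUBIC))
cv2.imwrite("pics/s3.png",np.hstack(a)[...,::-1])
E
```

```text
[ 0.44536041 -0.04155582  0.17041126] [-181.4    0.7] [ 0.36692438 -0.87467611 -0.06704051]
side green []
side amber [(25, array([51.3, 56.5]), [301.1, 188.0]), (70, array([-181.8,   23.9]), [228.1, 214.5]), (13, array([ 56.2, -64.3]), [326.2, 209.7]), (94, array([-120.2,   -2.3]), [254.4, 213.9]), (38, array([-179.9,  -43.2]), [239.0, 228.9])]
side blue [(62, array([-88.7,  55.3]), [256.2, 199.8])]
top green [(41, array([14.1,  8.5]), [281.9, 156.8])]
top amber []
top blue [(45, array([-90.5,  60.7]), [269.9, 189.6])]
```

View pics/s3.png

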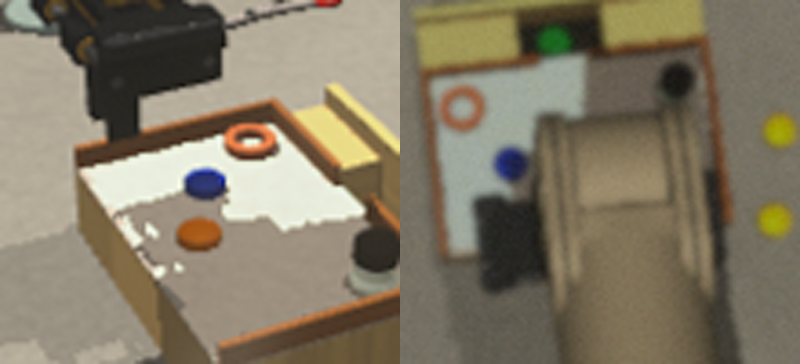

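The two-camera crop shows green in the black slot at (553,40) in the right panel, seen from the top and hidden from the side, so it is down. Amber is at tray (-121,-1) and blue at (-90,60), both still in place. Now the amber straight push.

```bash
python3 - <<'E'
from h import *
z=.0645; D=22
P=lambda x,y,h,b=D: tcp(x,y,z,h,b)
c=[[tcp(-121,-1,.12,0,38),tcp(-121,-1,.08,0,38),P(-121,-1,0,38),P(-121,-1,0,38),P(-121,-1,0,28)],
[P(-121,-1,0),P(-110,-1,0),P(-99,-1,0),P(-88,-.5,0),P(-77,0,0)],
[P(-66,0,0),P(-55,0,0),P(-44,0,0),P(-33,0,0),P(-22,0,0)],
[P(-14,0,0),P(-6,0,0),P(9,0,0),P(9,0,0)],
[P(-13,0,0),P(-40,0,0),tcp(-40,0,.17,0,25),tcp(-40,0,.17,0,25)]]
plan(c,23)
E
```

```text
[[0.11, 0.005, 0.251, 0.001, 0.0, -0.001, 23], [0.11, 0.005, 0.451, 0.001, 0.0, -0.001, 23], [0.11, 0.005, 0.528, 0.001, 0.0, -0.001, 23], [0.11, 0.005, 0.528, 0.001, 0.0, -0.001, 23], [0.16, 0.005, 0.528, 0.001, 0.0, -0.001, 23]]
[[0.03, 0.0, -0.0, -0.0, 0.0, 0.0, 23], [0.085, 0.0, -0.0, -0.0, 0.0, 0.0, 23], [0.14, 0.0, -0.0, -0.0, 0.0, 0.0, 23], [0.195, -0.002, -0.0, -0.0, 0.0, 0.0, 23], [0.25, -0.005, -0.0, -0.0, 0.0, 0.0, 23]]
[[0.055, 0.0, -0.0, -0.0, 0.0, 0.0, 23], [0.11, 0.0, -0.0, -0.0, 0.0, 0.0, 23], [0.165, 0.0, -0.0, -0.0, 0.0, 0.0, 23], [0.22, 0.0, -0.0, -0.0, 0.0, 0.0, 23], [0.275, 0.0, -0.0, -0.0, 0.0, 0.0, 23]]
[[0.04, 0.0, -0.0, -0.0, 0.0, 0.0, 23], [0.08, 0.0, -0.0, -0.0, 0.0, 0.0, 23], [0.155, 0.0, -0.0, -0.0, 0.0, 0.0, 23], [0.155, 0.0, -0.0, -0.0, 0.0, 0.0, 23]]
[[-0.11, 0.0, -0.0, -0.0, 0.0, 0.0, 23], [-0.245, 0.0, -0.0, -0.0, 0.0, 0.0, 23], [-0.26, 0.0, -0.528, -0.0, 0.0, 0.0, 23], [-0.26, 0.0, -0.528, -0.0, 0.0, 0.0, 23]]
```

>>> play_rows --pt "0.11 0.005 0.251 0 0 0 23" --pt "0.11 0.005 0.451 0 0 0 23" --pt "0.11 0.005 0.528 0 0 0 23" --pt "0.11 0.005 0.528 0 0 0 23" --pt "0.16 0.005 0.528 0 0 0 23"

```text
time: 10.18
ee_pos: [0.4779, -0.04, 0.0649]
eef_rot: [0.999, 0.048, 0.0, 0.0]
ft_force: [-0.5, 0.8, -0.2]
width: 0.0203
```

>>> play_rows --pt "0.03 0 0 0 0 0 23" --pt "0.085 0 0 0 0 0 23" --pt "0.14 0 0 0 0 0 23" --pt "0.195 -0.002 0 0 0 0 23" --pt "0.25 -0.005 0 0 0 0 23"

```text
time: 10.8
ee_pos: [0.5276, -0.0339, 0.0645]
eef_rot: [0.999, 0.048, 0.0, -0.0]
ft_force: [-0.6, -0.2, 0.7]
width: 0.0202
```

>>> play_rows --pt "0.055 0 0 0 0 0 23" --pt "0.11 0 0 0 0 0 23" --pt "0.165 0 0 0 0 0 23" --pt "0.22 0 0 0 0 0 23" --pt "0.275 0 0 0 0 0 23"

```text
time: 11.42
ee_pos: [0.5823, -0.0287, 0.0645]
eef_rot: [0.999, 0.048, -0.0, -0.0]
ft_force: [0.2, 0.0, -0.3]
width: 0.0198
```

>>> play_rows --pt "0.04 0 0 0 0 0 23" --pt "0.08 0 0 0 0 0 23" --pt "0.155 0 0 0 0 0 23" --pt "0.155 0 0 0 0 0 23"

```text
time: 11.92
ee_pos: [0.6131, -0.0257, 0.0644]
eef_rot: [0.999, 0.048, 0.0, 0.0]
ft_force: [0.2, 0.1, -1.3]
width: 0.0201
```

>>> play_rows --pt "-0.11 0 0 0 0 0 23" --pt "-0.245 0 0 0 0 0 23" --pt "-0.26 0 -0.528 0 0 0 23" --pt "-0.26 0 -0.528 0 0 0 23"

```text
time: 12.42
ee_pos: [0.56, -0.0312, 0.172]
eef_rot: [0.999, 0.048, 0.0, -0.0]
ft_force: [1.3, 0.3, 0.0]
width: 0.0198
```

```bash
python3 - <<'E'
from h import *
s=r.read_state();print(tr(s["ee_pos"]),s["ee_pos"][2])
plan([[tcp(-90,59,.17,-42,36)]*5,[tcp(-90,59,.17,-42,36)]*2],23)
E
```

```text
[-66.3  -0.2] 0.17199871644251974
[[-0.253, -0.416, 0.01, -0.001, -0.0, 0.465, 23], [-0.253, -0.416, 0.01, -0.001, -0.0, 0.465, 23], [-0.253, -0.416, 0.01, -0.001, -0.0, 0.465, 23], [-0.253, -0.416, 0.01, -0.001, -0.0, 0.465, 23], [-0.253, -0.416, 0.01, -0.001, -0.0, 0.465, 23]]
[[-0.0, 0.0, 0.0, 0.0, -0.0, 0.0, 23], [-0.0, 0.0, 0.0, 0.0, -0.0, 0.0, 23]]
```

>>> play_rows --pt "-0.253 -0.416 0.01 0 0 0.465 23" --pt "-0.253 -0.416 0.01 0 0 0.465 23" --pt "-0.253 -0.416 0.01 0 0 0.465 23" --pt "-0.253 -0.416 0.01 0 0 0.465 23" --pt "-0.253 -0.416 0.01 0 0 0.465 23"

```text
time: 13.05
ee_pos: [0.5017, 0.0472, 0.1679]
eef_rot: [0.95, -0.313, -0.0, -0.0]
ft_force: [-0.1, -0.7, -0.0]
width: 0.02
```

```bash
python3 - <<'E'
from h import *
s=r.read_state();print(s["ee_pos"],tr(s["ee_pos"]),np.round(s["joint_positions"],2))
a=[]
for n,(x,y) in(("side",(200,150)),("top",(240,145))):
    p=eyes.camera(n)
    for c in H: print(n,c,[(q[0],tr(q[2]),q[1]) for q in spots(p,c,BOX[n]) if abs(tr(q[2])[1])<75])
    a.append(cv2.resize(p["image"][y:y+100,x:x+110],(400,364),interpolation=cv2.INTER_CUBIC))
cv2.imwrite("pics/s4.png",np.hstack(a)[...,::-1])
z=.0635
P=lambda x,y,h,b=22: tcp(x,y,z,h,b)
B=(-90,59)
c=[[tcp(*B,.12,-42,36),tcp(*B,.08,-42,36),P(*B,-42,36),P(*B,-42,36)],
[P(*B,-42,30),P(*B,-42),P(-84,52,-43),P(-77,44,-44),P(-71,37,-45)],
[P(-64,29,-46),P(-57,21,-45),P(-50,14,-43),P(-44,9,-39),P(-40,6,-34)],
[P(-36,3.5,-28),P(-32,2,-21),P(-28,1,-14),P(-24,0,-7),P(-20,0,-2)],
[P(-14,0,0),P(-6,0,0),P(9,0,0),P(9,0,0)],
[P(-13,0,0),P(-40,0,0),tcp(-40,0,.17,0,25),tcp(-40,0,.17,0,25)],
[tcp(-121,0,.17,0,60)]*1]
plan(c,23)
E
```

```text
[0.50165484 0.04723266 0.16793032] [-116.8   83.5] [-1.15  0.14  1.06  1.89 -0.14  1.18 -2.25]
side green []
side amber [(49, array([52.8, 74.5]), [298.4, 184.8]), (13, array([34.6, -4.9]), [307.2, 200.2]), (13, array([ 34.1, -33.6]), [312.7, 205.7]), (73, array([-182.1,   23.2]), [228.1, 214.7]), (30, array([ 50.7, -61.2]), [323.8, 209.6])]
side blue [(64, array([-89.3,  54.9]), [256.0, 200.0])]
top green []
top amber [(39, array([12.9,  0.8]), [284.2, 156.9])]
top blue []
[[0.001, 0.001, 0.24, -0.0, 0.0, 0.0, 23], [0.001, 0.001, 0.44, -0.0, 0.0, 0.0, 23], [0.001, 0.002, 0.522, -0.0, 0.0, 0.0, 23], [0.001, 0.002, 0.522, -0.0, 0.0, 0.0, 23]]
[[0.03, -0.0, 0.0, -0.0, 0.0, 0.0, 23], [0.07, -0.0, 0.0, -0.0, 0.0, 0.0, 23], [0.116, 0.004, 0.0, -0.0, 0.0, 0.012, 23], [0.169, 0.008, 0.0, -0.0, 0.0, 0.023, 23], [0.214, 0.012, -0.0, -0.0, 0.0, 0.034, 23]]
[[0.053, 0.002, -0.0, -0.0, 0.0, 0.011, 23], [0.106, 0.007, -0.0, -0.0, 0.0, -0.0, 23], [0.156, 0.011, -0.0, -0.0, 0.0, -0.022, 23], [0.195, 0.015, -0.0, -0.0, 0.0, -0.067, 23], [0.222, 0.021, -0.0, -0.0, 0.0, -0.122, 23]]
[[0.024, 0.011, -0.0, -0.0, 0.0, -0.067, 23], [0.047, 0.019, -0.0, -0.0, 0.0, -0.145, 23], [0.07, 0.025, -0.0, -0.0, 0.0, -0.223, 23], [0.095, 0.03, -0.0, -0.0, 0.0, -0.3, 23], [0.116, 0.027, -0.0, -0.0, 0.0, -0.356, 23]]
[[0.03, 0.003, -0.0, -0.0, 0.0, -0.022, 23], [0.07, 0.001, -0.0, -0.0, 0.0, -0.022, 23], [0.145, -0.001, -0.0, -0.0, 0.0, -0.022, 23], [0.145, -0.001, -0.0, -0.0, 0.0, -0.022, 23]]
[[-0.11, -0.0, -0.0, -0.0, 0.0, -0.0, 23], [-0.245, -0.0, -0.0, -0.0, 0.0, -0.0, 23], [-0.26, -0.0, -0.533, -0.0, 0.0, -0.0, 23], [-0.26, -0.0, -0.533, -0.0, 0.0, -0.0, 23]]
[[-0.58, -0.0, 0.001, -0.0, 0.0, -0.0, 23]]
```

View pics/s4.png

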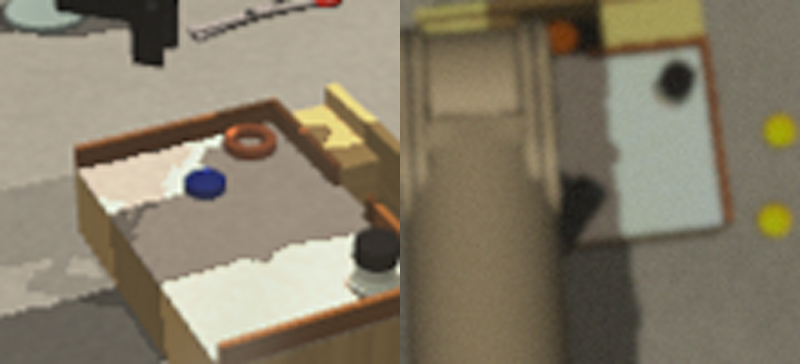

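The right panel shows amber in the slot at (565,37). In the left panel blue is still on the deck at (205,183). The foil ring and the jar haven't moved. Next I'll descend behind blue and start its push.

>>> play_rows --pt "0 0 0.24 0 0 0 23" --pt "0 0 0.44 0 0 0 23" --pt "0 0 0.522 0 0 0 23" --pt "0 0 0.522 0 0 0 23"

```text
time: 13.65
ee_pos: [0.5019, 0.0467, 0.0636]
eef_rot: [0.95, -0.312, -0.0, 0.001]
ft_force: [0.8, -0.1, 0.2]
width: 0.0201
```

>>> play_rows --pt "0.03 0 0 0 0 0 23" --pt "0.07 0 0 0 0 0 23" --pt "0.116 0.004 0 0 0 0.012 23" --pt "0.169 0.008 0 0 0 0.023 23" --pt "0.214 0.012 0 0 0 0.034 23"

```text
time: 14.28
ee_pos: [0.536, 0.0192, 0.0638]
eef_rot: [0.941, -0.338, 0.0, 0.0]
ft_force: [-0.6, 0.6, 0.4]
width: 0.0201
```

```bash
python3 - <<'E'
from h import *
s=r.read_state();print(s["ee_pos"],tr(s["ee_pos"]),np.round(s["joint_positions"],2))
p=eyes.camera("side"); print([(q[0],tr(q[2]),q[1]) for q in spots(p,"blue",BOX["side"])])
cv2.imwrite("pics/s5.png",cv2.resize(p["image"][150:270,200:360],(800,600),interpolation=cv2.INTER_CUBIC)[...,::-1])
E
```

```text
[0.5359878  0.01920334 0.06380926] [-85.3  52.3] [-0.91  0.42  0.95  1.91 -0.4   1.01 -2.04]
[(54, array([-68.6,  36.5]), [265.9, 201.6])]
```

View pics/s5.png

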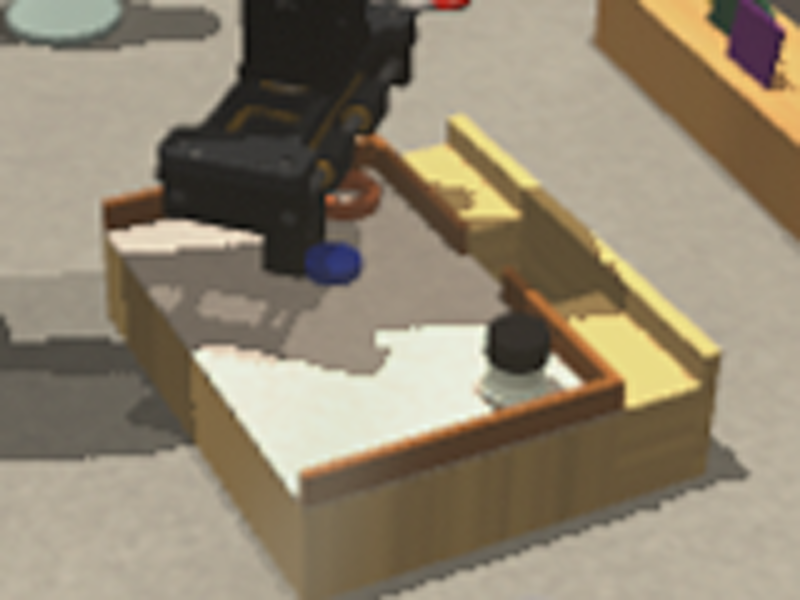

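Blue at (333,263) is held in front of the fingertips, at tray (-69,36.5) as planned. I'll go on with the push.

>>> play_rows --pt "0.053 0.002 0 0 0 0.011 23" --pt "0.106 0.007 0 0 0 0 23" --pt "0.156 0.011 0 0 0 -0.022 23" --pt "0.195 0.015 0 0 0 -0.067 23" --pt "0.222 0.021 0 0 0 -0.122 23"

```text
time: 14.95
ee_pos: [0.5675, -0.0123, 0.0637]
eef_rot: [0.97, -0.244, 0.0, 0.0]
ft_force: [-0.3, 0.4, -0.4]
width: 0.02
```

>>> play_rows --pt "0.024 0.011 0 0 0 -0.067 23" --pt "0.047 0.019 0 0 0 -0.145 23" --pt "0.07 0.025 0 0 0 -0.223 23" --pt "0.095 0.03 0 0 0 -0.3 23" --pt "0.116 0.027 0 0 0 -0.356 23"

```text
time: 15.58
ee_pos: [0.5852, -0.0281, 0.0637]
eef_rot: [0.999, 0.034, 0.0, -0.0]
ft_force: [-1.0, 0.8, 0.1]
width: 0.0199
```

```bash
python3 - <<'E'
from h import *
s=r.read_state();print(s["ee_pos"],tr(s["ee_pos"]),np.round(s["joint_positions"],2))
p=eyes.camera("side"); print([(q[0],tr(q[2]),q[1]) for q in spots(p,"blue",BOX["side"])])
z=.0635
P=lambda x,y,h,b=22: tcp(x,y,z,h,b)
plan([[P(-14,0,0),P(-6,0,0),P(9,0,0),P(9,0,0)],
[P(-13,0,0),P(-40,0,0),tcp(-40,0,.17,0,25),tcp(-40,0,.17,0,25)],
[tcp(-121,0,.18,0,60)]*1],23)
E
```

```text
[ 0.58516604 -0.02806107  0.06370351] [-41.    0.4] [-0.62  0.47  0.74  1.78 -0.36  1.04 -1.25]
[(16, array([-13.5, -11.1]), [292.7, 205.7])]
[[0.023, 0.001, 0.002, 0.0, -0.0, -0.017, 23], [0.063, -0.0, 0.002, 0.0, -0.0, -0.017, 23], [0.138, -0.002, 0.002, 0.0, -0.0, -0.017, 23], [0.138, -0.002, 0.002, 0.0, -0.0, -0.017, 23]]
[[-0.11, -0.0, -0.0, 0.0, -0.0, -0.0, 23], [-0.245, -0.0, -0.0, 0.0, -0.0, -0.0, 23], [-0.26, -0.0, -0.533, 0.0, -0.0, -0.0, 23], [-0.26, -0.0, -0.533, 0.0, -0.0, -0.0, 23]]
[[-0.58, -0.0, -0.05, 0.0, -0.0, -0.0, 23]]
```

>>> play_rows --pt "0.023 0 0.002 0 0 -0.017 23" --pt "0.063 0 0.002 0 0 -0.017 23" --pt "0.138 -0.002 0.002 0 0 -0.017 23" --pt "0.138 -0.002 0.002 0 0 -0.017 23"

```text
time: 16.12
ee_pos: [0.6132, -0.0249, 0.0632]
eef_rot: [0.999, 0.045, 0.0, 0.0]
ft_force: [0.1, 0.4, 0.1]
width: 0.0205
```

>>> play_rows --pt "-0.11 0 0 0 0 0 23" --pt "-0.245 0 0 0 0 0 23" --pt "-0.26 0 -0.533 0 0 0 23" --pt "-0.26 0 -0.533 0 0 0 23"

```text
time: 16.62
ee_pos: [0.5601, -0.0302, 0.1718]
eef_rot: [0.999, 0.044, 0.0, -0.0]
ft_force: [0.7, -0.4, 1.3]
width: 0.0199
```

>>> play_rows --pt "-0.58 0 -0.05 0 0 0 23" --pt "-0.58 0 -0.05 0 0 0 23" --pt "-0.58 0 -0.05 0 0 0 23" --pt "-0.58 0 -0.05 0 0 0 23"

```text
time: 17.12
ee_pos: [0.4452, -0.0398, 0.1801]
eef_rot: [0.999, 0.045, 0.001, -0.001]
ft_force: [0.2, 0.4, -0.6]
width: 0.0198
```

```bash
python3 - <<'E'
from h import *
s=r.read_state();print(s["ee_pos"],s["ft_force"])
a=[]
for n,(x,y) in(("side",(220,150)),("top",(240,145))):
    p=eyes.camera(n)
    for c in H: print(n,c,[(q[0],tr(ray(p,q[1],.012)),q[1]) for q in spots(p,c,BOX[n]) if abs(tr(q[2])[1])<60])
    a.append(cv2.resize(p["image"][y:y+100,x:x+110],(400,364),interpolation=cv2.INTER_CUBIC))
cv2.imwrite("pics/s6.png",np.hstack(a)[...,::-1])
E
```

```text
[ 0.44521765 -0.03978984  0.18014991] [ 0.17582646  0.40783976 -0.60765068]
side green []
side amber [(32, array([ 99.3, 124.3]), [302.6, 189.2]), (64, array([-155.8,  100.2]), [227.7, 213.9]), (15, array([-146.8,   17.5]), [242.3, 229.5])]
side blue []
top green []
top amber []
top blue [(35, array([27.3,  5.6]), [281.9, 156.5])]
```

View pics/s6.png

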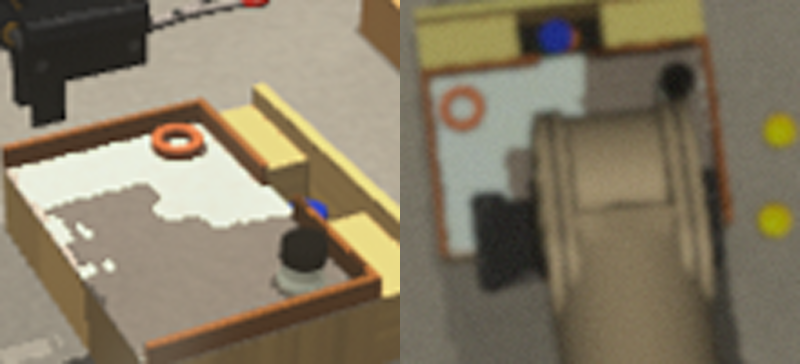

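Blue shows in the slot from the top camera at (555,37). The side view still shows a bit of it behind the gate cheek at (293–318,208), so it may be resting high on the others. I'll triangulate its height.

```bash
python3 - <<'E'
from h import *
pt=eyes.camera("top"); ps=eyes.camera("side")
hsv=cv2.cvtColor(ps["image"],cv2.COLOR_RGB2HSV)
m=cv2.inRange(hsv,(100,90,30),(135,255,255)); ys,xs=np.nonzero(m[195:220,290:320]); print(sorted(zip((xs+290).tolist(),(ys+195).tolist())))
t=spots(pt,"blue",BOX["top"])[0][1]
for z in (.018,.03,.036,.045,.052,.06,.066,.075):
    X=ray(pt,t,z); print(z,tr(X),np.round(proj(ps,X),1))
a=cv2.resize(ps["image"][185:230,280:340],(800,600),interpolation=cv2.INTER_CUBIC)
cv2.imwrite("pics/s7.png",a[...,::-1])
E
```

```text
[(305, 205), (305, 206), (306, 205), (306, 206), (307, 205), (307, 206), (307, 207), (308, 206), (308, 207), (308, 208), (309, 207), (309, 208), (309, 209)]
0.018 [25.6  5.9] [301.3 213.8]
0.03 [23.   6.5] [300.6 210.4]
0.036 [21.6  6.8] [300.2 208.6]
0.045 [19.7  7.2] [299.7 206. ]
0.052 [18.1  7.6] [299.3 204. ]
0.06 [16.3  8. ] [298.8 201.6]
0.066 [15.   8.3] [298.4 199.8]
0.075 [13.   8.7] [297.9 197.1]
```

View pics/s7.png

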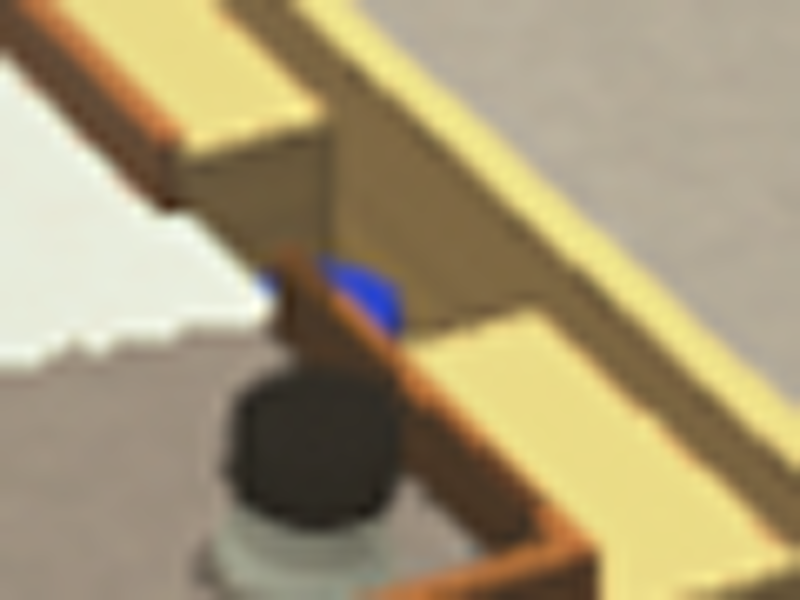

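```bash
python3 - <<'E'
from h import *
ps=eyes.camera("side"); pt=eyes.camera("top")
def ext(p,x,y,z,tilt=0):
    a=np.linspace(0,2*np.pi,60); P=[]
    for rr,h in((16,-4.5),(16,2.5),(9,6)):
        for t in a:
            lx,ly,lz=rr*np.cos(t),rr*np.sin(t),h
            c,s=np.cos(tilt),np.sin(tilt); lx,lz=c*lx-s*lz,s*lx+c*lz
            P.append(proj(p,[*w(x+lx,y+ly),z+lz/1000]))
    P=np.array(P); return np.round([P[:,0].min(),P[:,0].max(),P[:,1].min(),P[:,1].max()],1)
print("seen side col 299.5-310.2 top row 204.4")
hsv=cv2.cvtColor(pt["image"],cv2.COLOR_RGB2HSV); m=cv2.inRange(hsv,(105,80,40),(135,255,255))[145:175,265:300]
ys,xs=np.nonzero(m); print("top seen",xs.min()+265,xs.max()+265,ys.min()+145,ys.max()+145)
for x,y,z,t in ((22,7,.036,0),(22,7,.048,0),(28,5,.018,0),(28,3,.03,0),(30,3,.036,0),(30,3,.042,0),(33,3,.048,0),(30,3,.036,.5),(30,3,.036,-.5),(30,3,.042,.5)):
    print((x,y,z,t),ext(ps,x,y,z,t),ext(pt,x,y,z,t))
for z in(.02,.03,.04,.05): print(z,tr(ray(ps,(304.8,208.5),z)))
E
```

```text
seen side col 299.5-310.2 top row 204.4
top seen 277 286 150 159
(22, 7, 0.036, 0) [294.4 306.2 204.5 213.3] [277.1 286.6 151.7 161.4]
(22, 7, 0.048, 0) [294.6 306.5 200.9 209.7] [277.1 286.7 150.9 160.7]
(28, 5, 0.018, 0) [296.3 308.1 209.7 218.5] [277.4 286.8 151.2 160.7]
(28, 3, 0.03, 0) [296.9 308.8 206.6 215.3] [278.  287.5 150.3 159.9]
(30, 3, 0.036, 0) [297.7 309.5 204.6 213.3] [278.  287.5 149.3 159. ]
(30, 3, 0.042, 0) [297.8 309.7 202.8 211.5] [278.  287.5 148.9 158.6]
(33, 3, 0.048, 0) [298.8 310.8 200.7 209.4] [277.9 287.5 147.6 157.3]
(30, 3, 0.036, 0.5) [297.8 309.7 203.5 214.3] [277.9 287.5 149.2 158.8]
(30, 3, 0.036, -0.5) [297.6 309.2 204.7 213.2] [278.  287.5 150.1 158.5]
(30, 3, 0.042, 0.5) [297.9 309.8 201.6 212.5] [277.9 287.5 148.7 158.4]
0.02 [46.  21.7]
0.03 [38.   9.5]
0.04 [30.1 -2.8]
0.05 [ 22.2 -15.1]
```

Both views fit blue lying at about tray (30,3) mm with its centre at z≈0.036. That is the top of a three-disc stack in the slot, well under the 0.052 limit. The robot is clear, so I'll hand in.

```bash
python3 -c "
from h import *
print(job.close_job(), r.read_state()['time'])"
```

```text
the job is handed in; nothing more can be done
the job is handed in; nothing more can be done
```

I pushed green, then amber, then blue along the deck between the slightly open fingertips and through the gate. All three went into the slot in order. The last move ended at about 17 s, and I handed the job in soon after.

**Last checks:**
- **Drops:** a top picture after each push showed that nugget in the slot, with the ones still to come on the deck.
- **Final positions:** blue looks stacked on the other two. Its centre is at about z = 0.036 m, below the 0.052 m limit. In the last pictures blue covers green and nearly all of amber, so for them I rely on the earlier pictures.
- **Bystanders:** the foil roll, the jar and the yellow look-alikes looked unmoved in the last pictures. I did not check the other bench items separately at the end.
- **Robot:** the wrist force read at the end of each move never passed about 2 N, and the tool finished clear above the deck.

**Disagreement:** the two cameras put blue several millimetres apart, because the fence hides part of it in the side view. I judged its height from a fit by eye to both pictures.

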